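# Draw the right stirrer out of a half-open drawer and hold it over the jug

### The arm

A 7-joint arm with a two-finger parallel gripper is mounted at the origin on the work surface. World frame = base frame: x ahead of the robot, y to its left, z up, the work surface at z = 0. Lengths are in m, angles in rad, forces in N, time in s.
With the tool pointing down it reaches from about 0.35 to 0.9 m from the base axis. Payload 8.1 kg.
Tool frame: the origin (TCP) lies at the very end of the fingers, on their centre line; the grasp point (between the pads) lies 19 mm behind it (tcp_to_grasp is the x of the grasp point in the tool frame, in m); x points along the fingers, y is the direction in which the jaws open and shut, and the axes are right-handed (so a half turn about x gives the same grasp; the last joint's range is limited). The gripper opens to 85 mm and grips with 20 to 120 N. Pads are 22 mm wide; open, the fingers measure 114 mm over their backs; the gripper's body (76 mm by 85 mm) begins 54 mm behind the grasp point. The pads swing forward as they close: fully open they stand 13 mm farther back than shut.
Start: joints at [-1.309, 0.434, 0.025, 1.573, -0.012, 1.134, -0.075], TCP at [0.223, 0.584, 0.231] pointing down, gripper open.
Joint ranges: [-2.62, 2.62], [-0.44, 2.09], [-1.27, 1.32], [0.08, 2.57], [-1.32, 4.46], [0.12, 2], [-2.74, 2.74]. Speed limits (rad/s): [2.22, 2.22, 3.01, 3.01, 3.14, 3.14, 3.14].

### API

Orientations are given as [roll, pitch, yaw] about the fixed x, y, z axes, in that order (R = Rz(yaw) Ry(pitch) Rx(roll)).
In Python, from rig import observe, get_image, sign_off, search_frame, tcp_to_grasp gives the robot as it stands.
- The arm moves only by the shell command python3 -m jog 'ROWS' [OPENING] [FORCE]. ROWS is text: rows parted by semicolons, each of 6 numbers parted by spaces: the shift along the tool's x, y, z scaled (see below), then the turn, a rotation vector about the tool's x, y, z scaled (see below). A call has 1 to 8 rows; each row shifts and turns the commanded pose from where the row before left it, along the tool's axes as they then stand; what a row does not reach is not made up. The controller multiplies each number of a shift by 0.025 m and each number of a turn by 90 degrees. A row lasts 1/10 s, in which the tool goes at most 50 mm and 8.59 degrees, less where a joint would pass 70% of its speed; a pose out of reach is approached as far as the arm can. A call with a number of a shift or a turn outside -1 to 1 is refused whole. A call with a gripper value outside its range is refused whole. OPENING is the closure, from -1 (fully open) to 1 (shut), set as the call begins (- or left out, the last holds). The fingers move at their own pace and stop on an object; FORCE is the grip in N (left out, the last holds). Time passes only in rows, so rows that do not move let the fingers close. It gives the time, the measured TCP pose, the force and the opening at its end, in the units of the state.
- observe(): the state, without advancing time (a new reading comes with each control period).
- get_image(name): name is "scene" or "top"; returns a dict with "color" (420x560x3 uint8, blue, green, red), "depth" (420x560 float32, m along the optical axis (not along the pixel's ray), 0 where there is no reading), "fov_y" (degrees; the focal length in pixels is half the picture's height over the tangent of half this angle, whatever the lens; pixels are square), "cx", "cy" (the principal point, pixels), "world_from_camera" (4x4, takes a point from camera to world coordinates). Camera axes: x right, y up, looking along -z (the intrinsics and any distortion apply to the point x, -y, -z); pixel columns grow to the right and rows downward; lengths in m; the calibration is good to about 2 mm. A picture is of the moment at which its call begins.
- sign_off(): hands the job in, once; it reports no verdict.
Trained networks look in a picture, given as the dict that the camera call returned (one of the last four; its "shot" number tells which), for a name from the list of things; names that differ only in an ending like _2 or _b are one class to them, and where a whole thing is asked for, a point or a joint stands for the part that bears it (a point fixed in the world has none). Each returns a list of dicts, best first, with "conf" (0 to 1); they miss things now and then, are a little off and sometimes report something else, mostly with a low value. They report only what shows in the picture. A call takes as long as a camera call.
- search_frame(thing, picture): "at" ([x, y, z] in m, in world coordinates, good to about 4 mm: the middle of the surface that is visible of it).
The state is a dict: "clock": time; "q": joint angles; "dq": joint speeds; "joint_torque": joint torques, N m; "eef_pos": TCP position; "tool_rot": TCP orientation; "wrist_force": force on the tool from outside, world axes, zero at the start; "ft_torque": the same for the moment, N m; "grip_width": finger opening in m.
Only numpy, scipy, OpenCV 4.12 (cv2) and the standard library are available. Lean on these libraries where they do the work, as an engineer would, in place of code of your own. Each camera call takes 0.05 s, during which the arm holds its last target.

### The job

Get the stirrer ready for the jug that stands on the black mat: the bamboo paddle if that is the glass jug, the steel spoon if it is the steel one. It lies half under the top of the drawer unit, whose drawers come out no further, so tip it up and draw it out slantwise through the opening, leaving the other stirrer in its drawer and the jugs, mug and dripper where they stand. Finish while holding it still, with its working end just above the jug's mouth, clear of the jug and of everything else.

Things in the scene. Friction and masses are not known exactly. Their poses are not given: they have to be found in the camera images.
- unit: Low wooden unit with two drawers side by side, fixed on the table at the robot's left. Origin: on the table below the middle of its front face; its +y points from the front face into the unit (world +y within 0.14 rad). 364 mm wide (x), 395 mm deep (y = 0 to 395), top 106 mm high. A filter stand and a grinder stand on it, over 140 mm back from the front edge.
- unit_edge (a point): Middle of the lower front edge of the unit's 10 mm thick top panel (unit x = y = 0, 96 mm above the table). From here into the unit the panel is the ceiling over the drawers: a stirrer can only come out below this edge and over the drawer's front panel.
- drawer_near (a joint): Slide, m: 0 shut, 0.195 at its stop; starts at 0.165 to 0.195, friction about 4 N. Drawer nearer the robot, centred at unit x = -89 mm; opens to the unit's -y. Inside 150 mm wide, 378 mm long; floor 22 mm above the table, side walls up to 67 mm. Front panel 14 mm thick, up to 102 mm, inner face at unit y = minus the joint value; its bar handle stands out 35 to 45 mm more.
- drawer_far (a joint): Slide, m: 0 shut, 0.195 at its stop; starts at 0.165 to 0.195, friction about 4 N. The drawer farther from the robot, centred at unit x = +89 mm; otherwise the same as drawer_near.
- paddle: Pale bamboo stirring paddle, 300 mm long, along its own x: handle end x = -150, working end x = +150 mm. Origin: mid-length, on its underside; z up. Handle 18 mm wide, 16 mm thick to x = +45; blade 44 wide, 10 thick. About 55 g, balance point within 30 mm of the origin. Lies on the floor of either drawer, handle to the front, within 0.07 rad of its line, blade half under the top.
- paddle_handle (a point): A place to grip the paddle: middle of the handle's thickness, 75 mm from the handle end (x = -75 mm, 8 mm above the underside).
- paddle_tip (a point): Working end of the paddle: end of the blade (x = +150 mm, 6 mm above the underside).
- spoon: Stirring spoon, black handle, steel neck and bowl, 300 mm long, along its own x: handle end x = -150, working end x = +150 mm. Origin: mid-length, on its underside; z up. Handle 18 mm wide, 16 mm thick to x = 0; neck 10 thick; bowl 46 wide, 12 high. About 75 g, balance point within 30 mm of the origin. Lies in the other drawer, in the same way as the paddle in its own.
- spoon_handle (a point): A place to grip the spoon: middle of the handle's thickness, 75 mm from the handle end (x = -75 mm, 8 mm above the underside).
- spoon_tip (a point): Working end of the spoon: far edge of the bowl (x = +150 mm, 6 mm above the underside).
- mat: Black rubber brew mat, 160 x 160 mm, 6 mm thick, fixed on the table. Origin: centre of its underside. One of the jugs stands on it: that is the jug in use.
- glass_jug: Clear glass jug with a black collar and black handle, 120 mm tall, 116 mm across at the belly, mouth 92 mm wide inside (100 mm outside). Loose, upright. Origin: centre of its underside. The handle stands out to 96 mm from the axis, below the rim. It stands either on the black mat or on the white draining board.
- glass_jug_rim (a point): Centre of the glass jug's mouth, at rim height (120 mm above its underside).
- steel_jug: Stainless steel jug of the same shape and size as the glass one, with a dark steel handle. Origin: centre of its underside. It stands wherever the glass jug does not: black mat or white draining board.
- steel_jug_rim (a point): Centre of the steel jug's mouth, at rim height (120 mm above its underside).
- board: White draining board, 160 x 160 mm, 6 mm thick with a low rim, fixed on the table beyond the mat; the jug not in use stands on it. Origin: centre of its underside.
- mug: Pink mug, 84 mm across, 75 mm tall. Origin: centre of its underside. To be left alone.
- dripper: Black coffee dripper cone, 112 mm across, 85 mm tall. Origin: centre of its underside. To be left alone.

How it is judged:
At the end, for the whole second after the job is handed in: The right stirrer is held in the fingers, still (under 30 mm/s), its working end within 40 mm of the mouth's centre and 4 to 100 mm above the rim, its middle over 130 mm up, touching no listed thing; the other stirrer is in its drawer, moved under 60 mm (((horizontal distance between glass_jug and mat below 0.06 m and horizontal distance between paddle_tip and glass_jug_rim below 0.04 m and z of paddle_tip in the frame of glass_jug_rim between 0.004 and 0.1 m and contact force between the fingers and paddle above 1 N and contact force between paddle and unit below 0.3 N and contact force between paddle and glass_jug below 0.3 N and contact force between paddle and steel_jug below 0.3 N and contact force between paddle and mat below 0.3 N and contact force between paddle and mug below 0.3 N and contact force between paddle and dripper below 0.3 N and linear speed of paddle below 0.03 m/s and height (world z) of paddle above 0.13 m and distance of spoon from where it was at the start of the episode below 0.06 m and height (world z) of spoon below 0.06 m) or (horizontal distance between steel_jug and mat below 0.06 m and horizontal distance between spoon_tip and steel_jug_rim below 0.04 m and z of spoon_tip in the frame of steel_jug_rim between 0.004 and 0.1 m and contact force between the fingers and spoon above 1 N and contact force between spoon and unit below 0.3 N and contact force between spoon and glass_jug below 0.3 N and contact force between spoon and steel_jug below 0.3 N and contact force between spoon and mat below 0.3 N and contact force between spoon and mug below 0.3 N and contact force between spoon and dripper below 0.3 N and linear speed of spoon below 0.03 m/s and height (world z) of spoon above 0.13 m and distance of paddle from where it was at the start of the episode below 0.06 m and height (world z) of paddle below 0.06 m))); the arm keeps its last pose, push and grip.
It fails at once if the stirrer that is not wanted is lifted out of its drawer ((horizontal distance between glass_jug and mat below 0.06 m and height (world z) of spoon above 0.075 m) or (horizontal distance between steel_jug and mat below 0.06 m and height (world z) of paddle above 0.075 m)).
It fails at once if a jug is shifted by more than 20 mm or tipped (distance of any of glass_jug, steel_jug from where it was at the start of the episode above 0.02 m or angle between any of glass_jug, steel_jug's own z axis and vertical above 0.15 rad).
It fails at once if another thing on the table is shifted by more than 30 mm (distance of any of mug, dripper from where it was at the start of the episode above 0.03 m).
It also fails if it takes over 51 s, if anything falls off the work surface, if the arm or the gripper's body presses on something with over 40 N, if the wrist force passes 120 N, or if a joint passes its speed limit or range.

## Working session

There is one attempt and no reset: what is moved stays moved. The work goes in short steps, Python scripts to look and compute and a shell command to move; the robot and the scene stay as the last step left them, time stands still between calls to the robot, and variables do not carry over. Pictures are saved under pics/ and viewed, and the job is handed in when it is done.

```bash
ls; mkdir -p pics
cat > h.py <<'E'
import numpy as np,cv2
from scipy.spatial.transform import Rotation as R
from rig import observe,get_image,sign_off,search_frame,tcp_to_grasp
def ray(im,u,v):
    f=im["color"].shape[0]/2/np.tan(np.radians(im["fov_y"])/2)
    return np.array([(u-im["cx"])/f,-(v-im["cy"])/f,-1.0])
def px(im,u,v,d=None):
    d=im["depth"][int(v),int(u)] if d is None else d
    T=np.array(im["world_from_camera"]); return T[:3,:3]@(ray(im,u,v)*d)+T[:3,3]
def atz(im,u,v,z):
    T=np.array(im["world_from_camera"]); r=T[:3,:3]@ray(im,u,v); return T[:3,3]+r*(z-T[2,3])/r[2]
def proj(im,p):
    T=np.array(im["world_from_camera"]); c=T[:3,:3].T@(np.array(p)-T[:3,3])
    f=im["color"].shape[0]/2/np.tan(np.radians(im["fov_y"])/2)
    return im["cx"]+f*c[0]/-c[2], im["cy"]-f*c[1]/-c[2]
def cloud(im):
    d=im["depth"];h,w=d.shape;v,u=np.mgrid[:h,:w]
    f=h/2/np.tan(np.radians(im["fov_y"])/2)
    P=np.stack([(u-im["cx"])/f*d,-(v-im["cy"])/f*d,-d],-1)
    T=np.array(im["world_from_camera"]); return P@T[:3,:3].T+T[:3,3]
E
python3 - <<'E'
from h import *
s=observe();print(s)
print(tcp_to_grasp)
for n in("scene","top"):
    im=get_image(n);cv2.imwrite(f"pics/{n}0.png",im["color"])
    print(n,[k for k in im],im["fov_y"],im["cx"],im["cy"],np.round(im["world_from_camera"],3).tolist())
    for t in["unit","drawer_near","drawer_far","paddle","paddle_handle","paddle_tip","spoon","spoon_handle","spoon_tip","mat","board","glass_jug","glass_jug_rim","steel_jug","steel_jug_rim","mug","dripper"]:
        r=search_frame(t,im);print(t,[(np.round(x["at"],3).tolist(),round(x["conf"],2)) for x in r[:3]])
E
```

```text
pics
{'clock': 0.0, 'q': array([-1.30858182,  0.43524646,  0.02496393,  1.57410719, -0.01159633,
        1.13396741, -0.07509174]), 'dq': array([-0.0017556 , -0.00173781, -0.00045292,  0.0008847 ,  0.00046585,
       -0.00089021,  0.00075022]), 'joint_torque': array([ 6.56669113e-05, -6.70481300e+01,  1.02551166e+00, -3.16198361e+01,
        1.56894926e-02,  1.27145028e-02, -3.54987446e-05]), 'eef_pos': array([0.22285531, 0.58338178, 0.23050736]), 'tool_rot': array([-1.47981752,  1.56921282, -1.84468391]), 'wrist_force': array([0.19722728, 0.20948907, 0.0367312 ]), 'ft_torque': array([-0.01544335, -0.03654176, -0.00641453]), 'grip_width': 0.08539946690568456}
-0.0187
scene ['color', 'depth', 'fov_y', 'cx', 'cy', 'world_from_camera', 'shot'] 42.42871908297234 273.84817766824705 206.52877353068052 [[0.159, -0.802, 0.575, 1.517], [0.987, 0.12, -0.105, -0.204], [0.015, 0.585, 0.811, 1.445], [0.0, 0.0, 0.0, 1.0]]
unit [([0.599, 0.37, 0.104], 0.62)]
drawer_near [([0.414, 0.14, 0.02], 0.76)]
drawer_far [([0.617, 0.128, 0.019], 0.6)]
paddle [([0.616, 0.176, 0.04], 0.85)]
paddle_handle [([0.7
[... 1168 characters left out ...]
63, 0.13, 0.022], 0.74)]
paddle [([0.609, 0.172, 0.038], 0.56), ([0.435, 0.172, 0.033], 0.51)]
paddle_handle [([0.61, 0.169, 0.036], 0.88)]
paddle_tip [([0.61, 0.172, 0.036], 0.67)]
spoon [([0.438, 0.162, 0.038], 0.78), ([0.503, -0.465, 0.029], 0.17)]
spoon_handle [([0.437, 0.168, 0.04], 0.84)]
spoon_tip []
mat [([0.493, -0.205, 0.005], 0.93)]
board [([0.664, -0.204, 0.008], 0.87)]
glass_jug [([0.723, -0.237, 0.06], 0.63)]
glass_jug_rim [([0.729, -0.24, 0.057], 0.66), ([0.433, 0.168, 0.036], 0.48), ([0.628, 0.133, 0.023], 0.41)]
steel_jug [([0.51, -0.223, 0.029], 0.6)]
steel_jug_rim [([0.509, -0.225, 0.027], 0.86)]
mug [([0.501, -0.465, 0.029], 0.73)]
dripper [([0.638, -0.443, 0.061], 0.75)]
```

View pics/scene0.png

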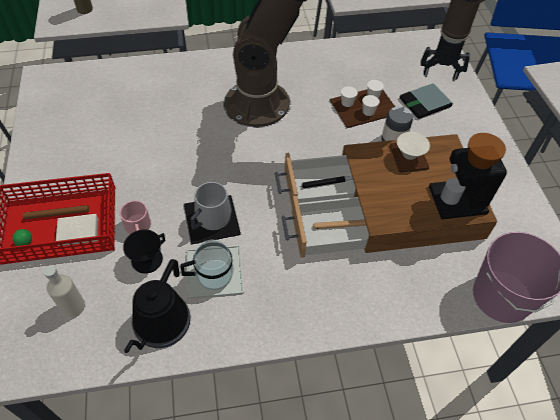

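View pics/top0.png

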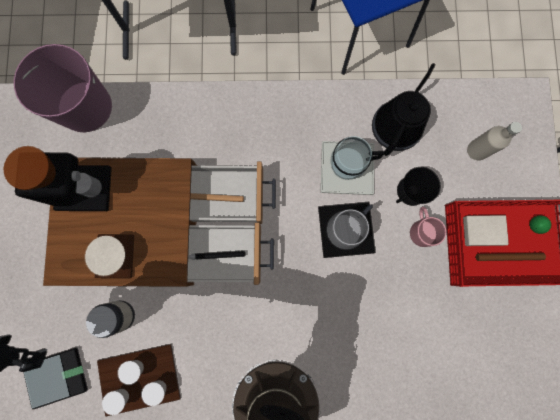

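The steel jug (scene ≈(211,205), top ≈(348,229)) stands on the black mat. So the black-handled spoon in the near drawer is wanted, top ≈(192..246, 255). The paddle is in the far drawer. Now to measure.

Run:
```python
from h import *
ims={n:get_image(n) for n in("scene","top")}
t=ims["top"];s=ims["scene"]
a=cv2.resize(t["color"][140:300,170:300],None,fx=5,fy=3.7*5/3.7*0.75,interpolation=cv2.INTER_CUBIC)
cv2.imwrite("pics/tc.png",cv2.resize(t["color"][150:295,170:290],None,fx=4,fy=4,interpolation=cv2.INTER_CUBIC))
cv2.imwrite("pics/sc.png",cv2.resize(s["color"][130:265,265:400],None,fx=4,fy=4,interpolation=cv2.INTER_CUBIC))
for n,im in ims.items():
    P=cloud(im);X,Y,Z=P[...,0],P[...,1],P[...,2]
    g=im["color"].astype(int).sum(-1)
    m=(g<150)&(X>.38)&(X<.5)&(Y>.08)&(Y<.30)&(Z<.07)&(Z>.015)
    Q=P[m]; print(n,m.sum(),Q.min(0),Q.max(0),np.median(Q,0))
    # drop outliers via median line
    vx,vy,x0,y0=cv2.fitLine(Q[:,:2].astype(np.float32),cv2.DIST_HUBER,0,0.01,0.01).ravel()
    print(" line",vx,vy,x0,y0,"yaw of spoon",np.arctan2(vy,vx)); tt=(Q[:,:2]-[x0,y0])@[vx,vy]; print(" ends",np.percentile(tt,[0,2,98,100]), "z",np.percentile(Q[:,2],[5,50,95]))
    # rim of steel jug
    m=(X>.42)&(X<.62)&(Y>-.33)&(Y<-.12)&(Z>.112)&(Z<.14)
    Q=P[m]; print(" rim",m.sum(),Q[:,2].min() if m.any() else 0,np.percentile(Q[:,2],[50,95]),(Q.max(0)+Q.min(0))/2,Q.max(0)-Q.min(0))
    A=np.c_[Q[:,:2],np.ones(len(Q))];c=np.linalg.lstsq(A,(Q[:,:2]**2).sum(1),rcond=None)[0];print("circ",c[:2]/2,np.sqrt(c[2]+(c[:2]**2).sum()/4))
    # unit top
    m=(abs(Z-.106)<.006)&(X>.3)&(X<.75)&(Y>.2)&(Y<.75)
    Q=P[m];print(" top",m.sum(),Q[:,2].mean(),cv2.minAreaRect(Q[:,:2].astype(np.float32)))
    m=(abs(Z-.1)<.008)&(X>.3)&(X<.75)&(Y>.0)&(Y<.12)
    Q=P[m];print(" fronts",m.sum(),cv2.minAreaRect(Q[:,:2].astype(np.float32)) if m.any() else 0)
```

```text
scene 235 [0.42209802 0.08417758 0.02031035] [0.45393613 0.22947429 0.05100888] [0.44215882 0.1575901  0.03570617]
 line 0.051556684 -0.99867004 0.4412529 0.15762901 yaw of spoon -1.5192168
 ends [-0.0721407  -0.06926269  0.06977051  0.07356885] z [0.02573828 0.03570617 0.04215211]
 rim 279 0.11200821064277267 [0.1220784  0.12925285] [ 0.50747332 -0.21814853  0.12358287] [0.10920743 0.10142778 0.02314931]
circ [ 0.50955818 -0.21846757] 0.04852007649299223
 top 7358 0.1060313408761978 ((0.5107055902481079, 0.43129581212997437), (0.3979005217552185, 0.42223212122917175), 88.78009033203125)
 fronts 429 ((0.5300172567367554, 0.040953218936920166), (0.018014661967754364, 0.35509079694747925), 87.8104476928711)
top 256 [0.42616857 0.08735765 0.02170424] [0.44543146 0.23241548 0.04439262] [0.43532758 0.16401267 0.03742795]
 line 0.046620112 -0.9989127 0.43557027 0.16260289 yaw of spoon -1.5241593
 ends [-0.069872   -0.06687169  0.0727522   0.07525232] z [0.03373414 0.03742795 0.04182461]
 rim 222 0.11224353057452952 [0.12468741 0.1287065 ] [ 0.50398595 -0.21447589  0.1217098 ] [0.10025429 0.0988008  0.01893255]
circ [ 0.5039012  -0.21510331] 0.048285956371784275
 top 13194 0.10542953173461057 ((0.5086523294448853, 0.4351532757282257), (0.3980728089809418, 0.4166097640991211), 88.66303253173828)
 fronts 618 ((0.5261282920837402, 0.04312083497643471), (0.015676280483603477, 0.35082727670669556), 87.50518035888672)
```

View pics/tc.png

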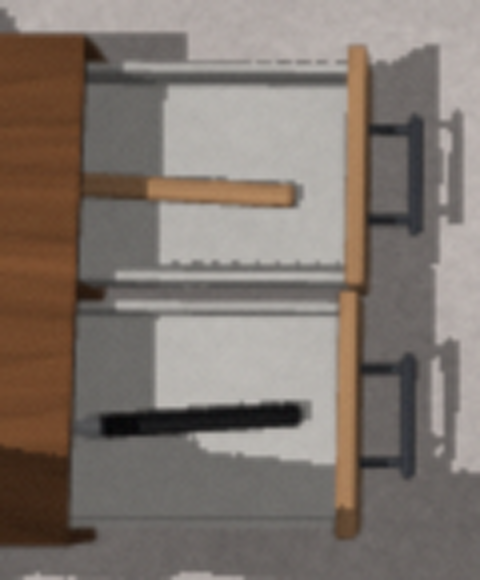

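View pics/sc.png

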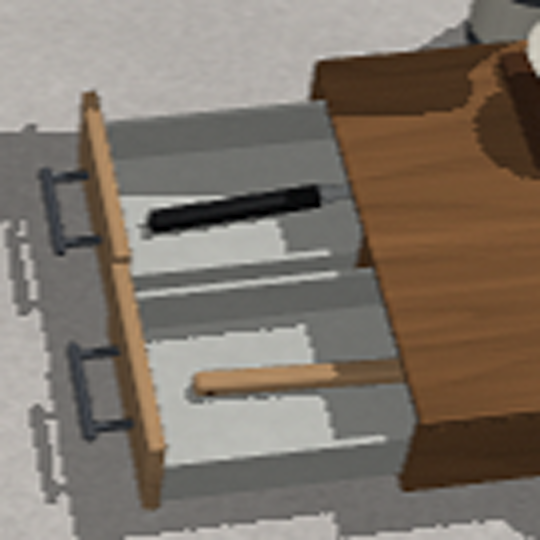

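```bash
cat >> h.py <<'E'
def pose():
    s=observe(); return np.array(s["eef_pos"]),R.from_euler("xyz",s["tool_rot"])
def tool(yaw,a,flip=1):
    """spoon heading yaw; fingers point down and lean a rad toward heading at tips"""
    h=np.array([np.cos(yaw),np.sin(yaw),0]);u=np.array([0,0,1.])
    x=np.sin(a)*h-np.cos(a)*u; y=flip*np.cross(u,h); z=np.cross(x,y)
    return R.from_matrix(np.c_[x,y,z])
def rows(wps,p0=None,r0=None,mm=20,deg=7.5):
    """wps: list of (pos,Rot); prints tool-frame rows"""
    p,r=(pose() if p0 is None else (p0,r0))
    for P,Q in wps:
        P=np.array(P); n=int(max(np.ceil(np.linalg.norm(P-p)*1000/mm),np.ceil(np.degrees((r.inv()*Q).magnitude())/deg),1))
        rv=(r.inv()*Q).as_rotvec()/n; st=(P-p)/n; out=[]
        for i in range(n):
            sh=r.inv().apply(P-p)/(n-i) if i<n else 0
            sh=np.round(sh/.025,2); tn=np.round((r.inv()*Q).as_rotvec()/(n-i)/(np.pi/2),3)
            out.append(" ".join(f"{v:g}" for v in [*(sh+0.),*(tn+0.)]))
            p=p+r.apply(sh*.025); r=r*R.from_rotvec(tn*np.pi/2)
        print(n,"rows ->",np.round(p,4)); 
        for k in range(0,n,8): print("  "+"; ".join(out[k:k+8]))
    return p,r
E
python3 - <<'E'
from h import *
p,r=pose();print(np.round(r.as_matrix(),3))
for n in("scene","top"):
    im=get_image(n);P=cloud(im)
    X,Y,Z=P[...,0],P[...,1],P[...,2]
    for x in np.arange(.2,.62,.06):
        print(round(x,2),[ (round(float(Z[(abs(X-x)<.03)&(abs(Y-y)<.03)].max()),2) if ((abs(X-x)<.03)&(abs(Y-y)<.03)).any() else None) for y in np.arange(.1,.66,.06)])
    m=(abs(Z-.022)<.006)&(X>.36)&(X<.49)&(Y>.07)&(Y<.22);print("floor",np.median(Z[m]))
    for x in (.36,.42,.48,.56,.64):
        m=(abs(Z-.1)<.008)&(abs(X-x)<.02)&(Y>0)&(Y<.12); m2=(abs(Z-.106)<.005)&(abs(X-x)<.012)&(Y>.15)
        print(x,"panel y",np.percentile(Y[m],[2,50,98]),"edge",np.percentile(Y[m2],[0.5,2]))
    g=im["color"].astype(int).sum(-1)
    m=(g<150)&(X>.38)&(X<.5)&(Y>.08)&(Y<.30)&(Z<.05)&(Z>.033)
    for y in (.11,.15,.19,.22): q=m&(abs(Y-y)<.012); print("sp",y,X[q].mean(),X[q].min(),X[q].max(),Z[q].mean())
E
```

```text
[[ 0.     0.357  0.934]
 [ 0.     0.934 -0.357]
 [-1.     0.     0.   ]]
0.2 [0.01, 0.01, 0.01, 0.02, 0.02, 0.01, 0.13, 0.53, 0.4, 0.34]
0.26 [0.01, 0.01, 0.01, 0.01, 0.01, 0.14, 0.14, 0.56, 0.57, 0.53]
0.32 [0.01, 0.01, 0.08, 0.1, 0.1, 0.14, 0.14, 0.08, None, None]
0.38 [0.07, 0.07, 0.11, 0.12, 0.11, 0.18, 0.18, 0.11, 0.12, 0.11]
0.44 [0.04, 0.04, 0.11, 0.12, 0.12, 0.18, 0.18, 0.11, 0.11, 0.11]
0.5 [0.07, 0.07, 0.11, 0.12, 0.11, 0.18, 0.18, 0.12, 0.11, None]
0.56 [0.07, 0.07, 0.11, 0.11, 0.12, 0.11, 0.3, 0.36, 0.36, None]
floor 0.022299367011964
0.36 panel y [0.0387323  0.04549463 0.05220295] edge [0.23861744 0.24106758]
0.42 panel y [0.03728251 0.04386597 0.05129272] edge [0.23608579 0.24061718]
0.48 panel y [0.03638687 0.04227889 0.04963515] edge [0.23553088 0.23779384]
0.56 panel y [0.03074294 0.03805731 0.04478629] edge [0.23385531 0.23655823]
0.64 panel y [0.0296773  0.03614955 0.04324911] edge [0.23248168 0.23565011]
sp 0.11 0.44275831133726135 0.43294790380385106 0.45181796312743905 0.03772517784264169
sp 0.15 0.4419074752662027 0.4320661637279777 0.4525339745130692 0.0376296
[... 699 characters left out ...]
834308 0.05405657] edge [0.24117118 0.24623709]
0.42 panel y [0.04215338 0.04795112 0.05385372] edge [0.23950438 0.24271592]
0.48 panel y [0.0390783  0.04474655 0.0535394 ] edge [0.23799213 0.24288722]
0.56 panel y [0.03559579 0.04140464 0.04735167] edge [0.23674911 0.24167431]
0.64 panel y [0.03216045 0.0379675  0.04387674] edge [0.2346908  0.23768142]
sp 0.11 0.43806569839622744 0.4308203224408227 0.4454795632723057 0.037629037688269446
sp 0.15 0.4365222237712721 0.42849328214951027 0.44323170743822554 0.03753004331148379
sp 0.19 0.43418205607983135 0.426124613936541 0.4409540344982602 0.03730690760222649
sp 0.22 0.4335359569165725 0.4263928352239172 0.44140384786453435 0.03763998141929771
```

Run:
```python
from h import *
y=np.pi/2+.05
q=tool(y,np.radians(8),-1)
p,r=rows([((.4385,.164,.20),q)],mm=40)
```

```text
12 rows -> [0.4385 0.164  0.2001]
  0.1 -1.05 1.17 0.061 0.007 0.004; 0.09 -0.94 1.27 0.061 0.007 0.004; 0.06 -0.81 1.35 0.061 0.007 0.004; 0.05 -0.68 1.42 0.061 0.006 0.004; 0.03 -0.54 1.48 0.061 0.007 0.004; 0.01 -0.39 1.53 0.061 0.007 0.005; -0.01 -0.25 1.56 0.061 0.006 0.005; -0.03 -0.09 1.57 0.062 0.006 0.004
  -0.04 0.06 1.57 0.061 0.007 0.004; -0.06 0.21 1.56 0.061 0.007 0.005; -0.08 0.36 1.54 0.062 0.006 0.005; -0.09 0.5 1.49 0.062 0.007 0.004
```

Run:
```python
from h import *
y=np.pi/2+.05
q=tool(y,np.radians(8),-1)
p,r=rows([((.4385,.164,.20),q)],mm=24.5)
```

```text
20 rows -> [0.4386 0.1641 0.2   ]
  0.06 -0.63 0.7 0.037 0.004 0.003; 0.06 -0.59 0.74 0.037 0.004 0.003; 0.05 -0.55 0.77 0.037 0.004 0.003; 0.04 -0.5 0.8 0.037 0.004 0.003; 0.03 -0.45 0.83 0.037 0.004 0.002; 0.03 -0.4 0.86 0.037 0.004 0.003; 0.02 -0.35 0.88 0.037 0.004 0.002; 0.01 -0.3 0.9 0.037 0.004 0.003
  0.01 -0.25 0.91 0.037 0.004 0.002; 0 -0.2 0.93 0.037 0.004 0.003; -0.01 -0.14 0.93 0.036 0.004 0.002; -0.01 -0.09 0.94 0.037 0.004 0.003; -0.02 -0.03 0.94 0.036 0.004 0.002; -0.03 0.02 0.95 0.037 0.004 0.003; -0.03 0.07 0.94 0.036 0.004 0.003; -0.04 0.13 0.94 0.037 0.004 0.002
  -0.04 0.18 0.93 0.036 0.004 0.003; -0.05 0.23 0.91 0.037 0.003 0.002; -0.05 0.29 0.9 0.036 0.004 0.003; -0.06 0.34 0.88 0.037 0.003 0.002
```

```bash
python3 -m jog '0.06 -0.63 0.7 0.037 0.004 0.003; 0.06 -0.59 0.74 0.037 0.004 0.003; 0.05 -0.55 0.77 0.037 0.004 0.003; 0.04 -0.5 0.8 0.037 0.004 0.003; 0.03 -0.45 0.83 0.037 0.004 0.002; 0.03 -0.4 0.86 0.037 0.004 0.003; 0.02 -0.35 0.88 0.037 0.004 0.002; 0.01 -0.3 0.9 0.037 0.004 0.003' 0 40
python3 -m jog '0.01 -0.25 0.91 0.037 0.004 0.002; 0 -0.2 0.93 0.037 0.004 0.003; -0.01 -0.14 0.93 0.036 0.004 0.002; -0.01 -0.09 0.94 0.037 0.004 0.003; -0.02 -0.03 0.94 0.036 0.004 0.002; -0.03 0.02 0.95 0.037 0.004 0.003; -0.03 0.07 0.94 0.036 0.004 0.003; -0.04 0.13 0.94 0.037 0.004 0.002'
```

```text
clock: 2.8
eef_pos: [0.3099, 0.4151, 0.2188]
tool_rot: [2.771, 1.51, 1.939]
wrist_force: [-0.3, 1.0, 0.5]
grip_width: 0.0427
clock: 3.6
eef_pos: [0.3961, 0.2465, 0.2062]
tool_rot: [3.026, 1.453, 1.731]
wrist_force: [-0.1, -0.7, 0.3]
grip_width: 0.0428
```

```bash
python3 -m jog '-0.04 0.18 0.93 0.036 0.004 0.003; -0.05 0.23 0.91 0.037 0.003 0.002; -0.05 0.29 0.9 0.036 0.004 0.003; -0.06 0.34 0.88 0.037 0.003 0.002; 0 0 0 0 0 0; 0 0 0 0 0 0'
python3 - <<'E'
from h import *
print(pose()[0],np.round(observe()["q"],2))
for n in("scene","top"):
    im=get_image(n);cv2.imwrite(f"pics/{n}1.png",im["color"])
y=np.pi/2+.05
q=tool(y,np.radians(8),-1)
p,r=rows([((.4385,.164,.20),q),((.4385,.164,.07),q),((.4385,.164,.0265),q)],mm=17)
E
```

```text
clock: 4.2
eef_pos: [0.4387, 0.1634, 0.2]
tool_rot: [-3.138, 1.431, 1.622]
wrist_force: [-0.9, 0.5, 1.1]
grip_width: 0.0426
[0.43868569 0.16339966 0.20000103] [-0.71  0.2   0.41  2.04 -0.27  0.9  -0.1 ]
1 rows -> [0.4385 0.1641 0.2   ]
  0 0.01 0.02 0 0 0
8 rows -> [0.4384 0.164  0.0699]
  0.64 0 0.09 0 0 0; 0.64 0 0.09 0 0 0; 0.64 0 0.09 0 0 0; 0.65 0 0.09 0 0 0; 0.64 0 0.09 0 0 0; 0.65 0 0.09 0 0 0; 0.64 0 0.09 0 0 0; 0.65 0 0.1 0 0 0
3 rows -> [0.4384 0.1641 0.0265]
  0.57 0 0.08 0 0 0; 0.57 0 0.08 0 0 0; 0.58 0 0.08 0 0 0
```

View pics/scene1.png

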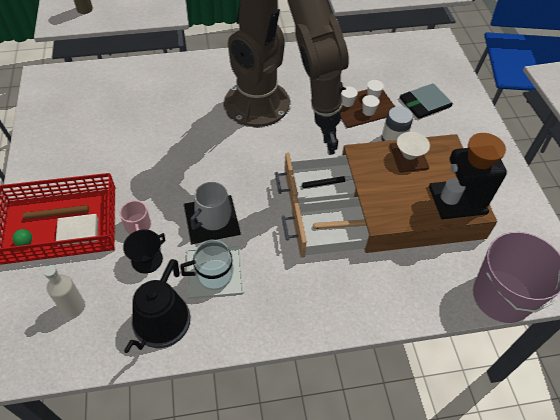

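The gripper, at about (332,150), hangs over the spoon handle at (322,183) and everything is undisturbed. Descending.

```bash
python3 -m jog '0.64 0 0.09 0 0 0; 0.64 0 0.09 0 0 0; 0.64 0 0.09 0 0 0; 0.65 0 0.09 0 0 0; 0.64 0 0.09 0 0 0; 0.65 0 0.09 0 0 0; 0.64 0 0.09 0 0 0; 0.65 0 0.1 0 0 0'
python3 - <<'E'
from h import *
for n in("scene","top"):
    im=get_image(n);c=im["color"]
    cv2.imwrite(f"pics/{n}2.png",cv2.resize(c[90:265,255:430] if n=="scene" else c[190:295,170:290],None,fx=3.4 if n=="scene" else 5,fy=3.4 if n=="scene" else 5,interpolation=cv2.INTER_CUBIC))
print(pose()[0],[proj(im,(.4385,.164,.038))])
E
```

```text
clock: 5.1
eef_pos: [0.4382, 0.1651, 0.0694]
tool_rot: [-3.139, 1.431, 1.625]
wrist_force: [0.4, 0.8, -0.3]
grip_width: 0.0429
[0.43699018 0.16439695 0.06849118] [(np.float64(217.97682838596245), np.float64(253.62862377658348))]
```

View pics/scene2.png

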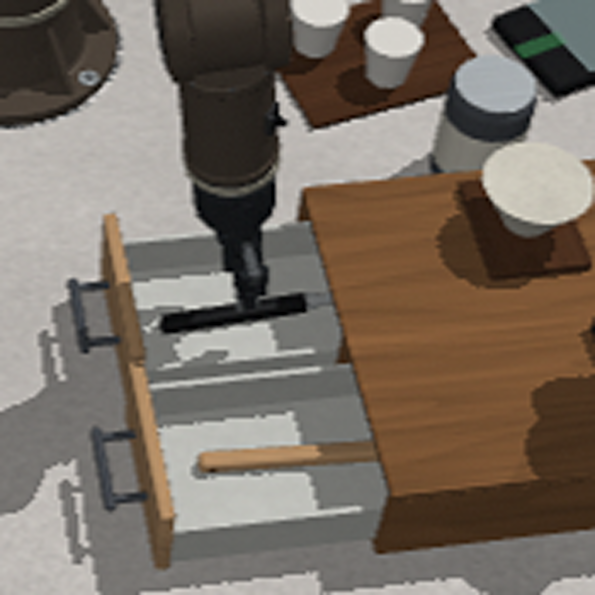

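View pics/top2.png

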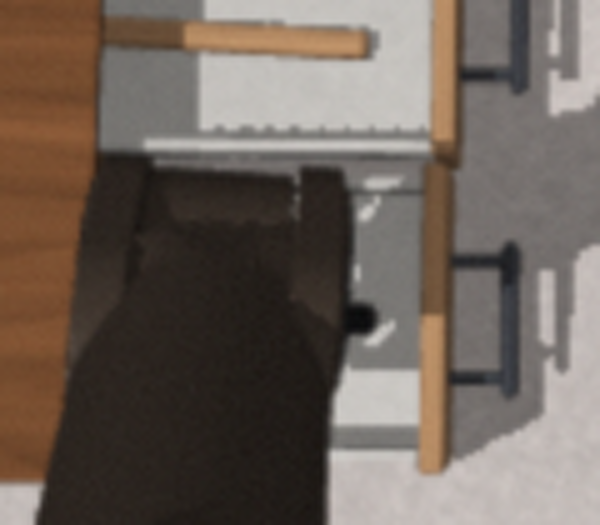

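The scene crop shows the fingers just above the handle, at crop (245,290). The top view is hidden by the wrist. I'll go down the last 42 mm and close.

```bash
python3 -m jog '0.4 0 0.05 0 0 0; 0.4 0 0.05 0 0 0; 0.4 0 0.05 0 0 0; 0.4 0 0.05 0 0 0; 0 0 0 0 0 0; 0 0 0 0 0 0'
python3 - <<'E'
from h import *
print(pose()[0],observe()["wrist_force"])
im=get_image("scene");c=im["color"]
cv2.imwrite("pics/scene3.png",cv2.resize(c[130:230,265:365],None,fx=6,fy=6,interpolation=cv2.INTER_CUBIC))
E
```

```text
clock: 5.8
eef_pos: [0.4383, 0.1644, 0.0294]
tool_rot: [-3.133, 1.431, 1.629]
wrist_force: [-0.4, 0.2, 0.1]
grip_width: 0.0426
[0.43832566 0.16435799 0.0294111 ] [-0.40317693  0.19055849  0.05206866]
```

View pics/scene3.png

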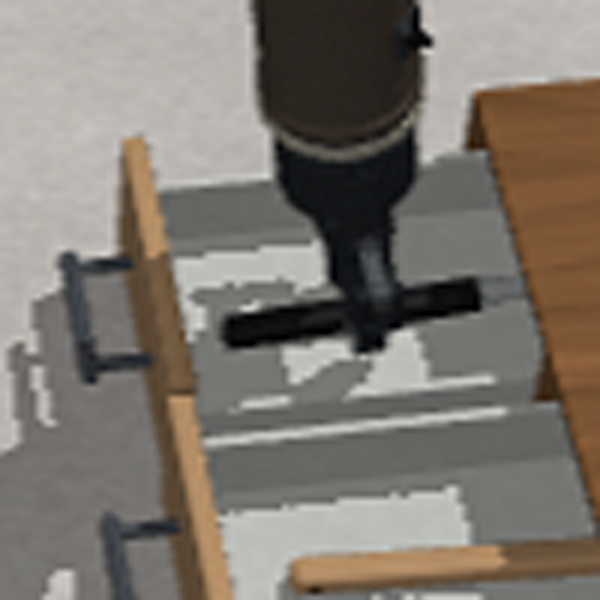

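The fingers straddle the handle, at crop (365,310). Down another 2 mm, then close.

```bash
python3 -m jog '0.1 0 0.01 0 0 0; 0 0 0 0 0 0'; python3 -m jog '0 0 0 0 0 0; 0 0 0 0 0 0; 0 0 0 0 0 0; 0 0 0 0 0 0; 0 0 0 0 0 0' 1 60
```

```text
clock: 6.05
eef_pos: [0.4386, 0.1647, 0.0272]
tool_rot: [-3.141, 1.431, 1.621]
wrist_force: [0.5, -0.2, -0.2]
grip_width: 0.0425
clock: 6.55
eef_pos: [0.4386, 0.1647, 0.0275]
tool_rot: [-3.14, 1.431, 1.622]
wrist_force: [-2.2, -1.0, 5.0]
grip_width: 0.016
```

```bash
cat >> h.py <<'E'
def sp(yaw,th,tip):
    """spoon frame rotation + tip underside pos: x along heading tipped down by th"""
    h=np.array([np.cos(yaw),np.sin(yaw),0]);u=np.array([0,0,1.])
    x=np.cos(th)*h-np.sin(th)*u; y=np.cross(u,h)
    return R.from_matrix(np.c_[x,y,np.cross(x,y)]),np.array(tip)
def save_rel(yaw,th,tip):
    p,r=pose(); q,t=sp(yaw,th,tip)
    np.savez("rel.npz",dp=q.inv().apply(p-t),dr=(q.inv()*r).as_quat())
def tp(yaw,th,tip):
    d=np.load("rel.npz"); q,t=sp(yaw,th,tip); return t+q.apply(d["dp"]),q*R.from_quat(d["dr"])
def cur():
    d=np.load("rel.npz"); p,r=pose(); q=r*R.from_quat(d["dr"]).inv(); t=p-q.apply(d["dp"]); return t,q
E
python3 - <<'E'
from h import *
y=np.pi/2+.05; h=np.array([np.cos(y),np.sin(y),0])
g=np.array([.4385,.1645,.022]); t0=g+.225*h
save_rel(y,0,t0)
print(t0)
D=np.radians
w=[]
for th,z in ((3,.024),(9,.027),(15,.030)): w.append(tp(y,D(th),[t0[0],t0[1],z]))
rows(w,mm=12,deg=3)
E
```

```text
[0.42725469 0.38921881 0.022     ]
2 rows -> [0.4385 0.1652 0.0412]
  -0.27 0 -0.05 0 -0.017 0; -0.27 0 -0.04 0 -0.016 0
3 rows -> [0.4384 0.1683 0.0677]
  -0.35 0 -0.07 0 -0.022 0; -0.35 0 -0.06 0 -0.022 0; -0.35 0 -0.05 0 -0.023 0
3 rows -> [0.4381 0.1739 0.0934]
  -0.35 0 -0.07 0 -0.022 0; -0.35 0 -0.05 0 -0.022 0; -0.34 0 -0.05 0 -0.023 0
```

```bash
python3 -m jog '-0.27 0 -0.05 0 -0.017 0; -0.27 0 -0.04 0 -0.016 0; -0.35 0 -0.07 0 -0.022 0; -0.35 0 -0.06 0 -0.022 0; -0.35 0 -0.05 0 -0.023 0; 0 0 0 0 0 0'
python3 - <<'E'
from h import *
im=get_image("scene");c=im["color"]
cv2.imwrite("pics/scene4.png",cv2.resize(c[130:230,265:365],None,fx=6,fy=6,interpolation=cv2.INTER_CUBIC))
E
```

```text
clock: 7.15
eef_pos: [0.4387, 0.17, 0.068]
tool_rot: [0.063, 1.554, -1.455]
wrist_force: [-0.2, 0.2, -1.3]
grip_width: 0.0159
```

View pics/scene4.png

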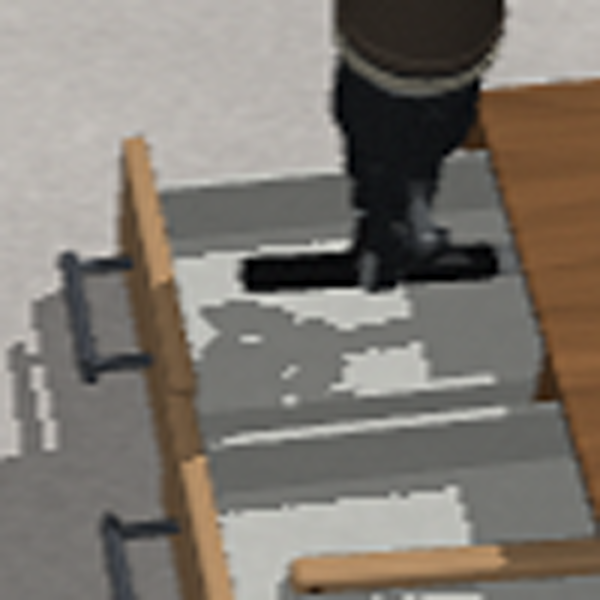

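The spoon is lifted and tipping with the gripper, its handle running from crop (245,272) to (495,262). Continuing to 15°.

```bash
python3 -m jog '-0.35 0 -0.07 0 -0.022 0; -0.35 0 -0.05 0 -0.022 0; -0.34 0 -0.05 0 -0.023 0; 0 0 0 0 0 0'
cat > meas.py <<'E'
from h import *
import sys
t,q=cur(); h=q.as_matrix()[:,0]; print("model tip",np.round(t,4),"tilt",np.degrees(np.arcsin(-h[2])),"pose",pose()[0],"F",observe()["wrist_force"])
for n in("scene","top"):
    im=get_image(n);P=cloud(im);g=im["color"].astype(int).sum(-1)
    L=(P-t)@q.as_matrix()   # spoon frame rel tip underside
    m=(L[...,0]>-.31)&(L[...,0]<.02)&(abs(L[...,1])<.03)&(L[...,2]>-.02)&(L[...,2]<.03)&(g<190)
    for s in np.arange(-.3,.01,.03):
        k=m&(abs(L[...,0]-s)<.015)
        if k.sum()>3: print(n,round(s,3),k.sum(),np.round([np.median(L[...,1][k]),np.percentile(L[...,2][k],80)],4))
    cv2.imwrite(f"pics/{n}_{sys.argv[1]}.png",im["color"])
E
python3 meas.py 5
```

```text
clock: 7.6
eef_pos: [0.4382, 0.1749, 0.093]
tool_rot: [-0.001, 1.449, -1.521]
wrist_force: [-0.3, -0.2, -0.7]
grip_width: 0.0164
model tip [0.427  0.3903 0.0295] tilt 15.002766008766539 pose [0.43818712 0.17488166 0.0930141 ] F [-0.27752391 -0.24821304 -0.72290457]
scene -0.3 38 [-0.0044  0.0161]
scene -0.27 53 [-0.0057  0.0165]
scene -0.24 54 [-0.0048  0.0216]
scene -0.21 22 [-0.0077  0.0145]
scene -0.18 49 [-0.0061  0.0168]
scene -0.15 9 [-0.0058  0.0163]
top -0.3 48 [0.0018 0.0146]
top -0.27 64 [0.0019 0.0161]
top -0.24 59 [0.0015 0.0169]
```

View pics/scene_5.png

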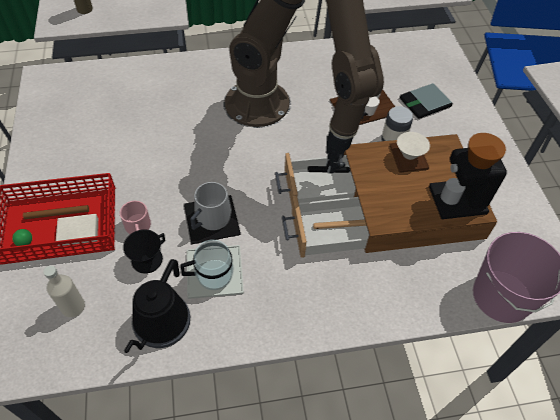

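The spoon is rigid in the grip: its handle top lies 16 mm above the model underside along its length, in both views. Drawing it out along its own axis.

Run:
```python
from h import *
y=np.pi/2+.05; th=np.radians(15)
t,q=cur(); h=q.as_matrix()[:,0]
p,r=rows([tp(y,th,t-.1*h),tp(y,th,t-.2*h),tp(y,th,t-.2*h+[0,0,.09]) ],mm=18)
```

```text
6 rows -> [0.4426 0.0771 0.1184]
  -0.09 0 0.66 0 0 0; -0.09 0 0.66 0 0 0; -0.1 0 0.66 0 0 0; -0.09 0 0.66 0 0 0; -0.1 0 0.66 0 0 0; -0.09 0 0.66 0 0 0.001
6 rows -> [ 0.4473 -0.0194  0.1443]
  -0.09 0 0.66 0 0 0; -0.09 0 0.66 0 0 0; -0.09 0 0.66 0 0 0; -0.1 0 0.66 0 0 0; -0.09 0 0.66 0 0 0; -0.1 0 0.66 0 0 0
5 rows -> [ 0.4473 -0.0195  0.2342]
  -0.71 0 0.09 0 0 0; -0.72 0 0.09 0 0 0; -0.71 0 0.09 0 0 0; -0.72 0 0.08 0 0 0; -0.71 0 0.09 0 0 0
```

```bash
python3 -m jog '-0.09 0 0.66 0 0 0; -0.09 0 0.66 0 0 0; -0.1 0 0.66 0 0 0; -0.09 0 0.66 0 0 0; -0.1 0 0.66 0 0 0; -0.09 0 0.66 0 0 0'; python3 meas.py 6
```

```text
clock: 8.3
eef_pos: [0.4429, 0.0758, 0.1195]
tool_rot: [-0.002, 1.448, -1.524]
wrist_force: [-1.0, 0.7, -0.1]
grip_width: 0.0163
model tip [0.4321 0.2912 0.0559] tilt 15.036015818727648 pose [0.44285933 0.07578295 0.11954246] F [-1.00291896  0.67534234 -0.09807926]
scene -0.3 36 [-0.0053  0.0163]
scene -0.27 60 [-0.0058  0.0167]
scene -0.24 59 [-0.0073  0.024 ]
scene -0.21 21 [-0.0096  0.0153]
scene -0.18 49 [-0.005   0.0148]
scene -0.15 11 [-0.0064  0.0138]
top -0.3 52 [0.0013 0.0165]
top -0.27 75 [0.0017 0.016 ]
top -0.24 28 [0.0025 0.016 ]
```

View pics/scene_6.png

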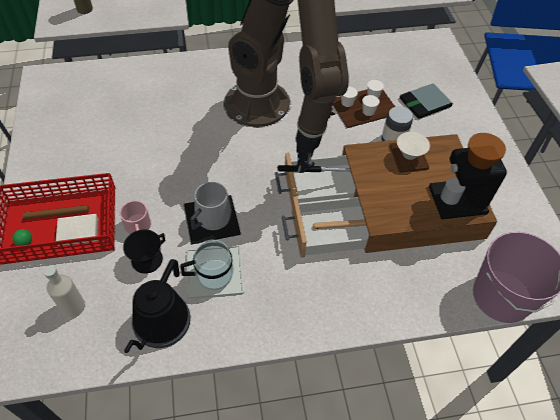

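The handle is out over the front panel at (300,168), the neck is sliding below the edge at (345,168), and there is no contact force. Continuing the pull, then lifting.

```bash
python3 -m jog '-0.09 0 0.66 0 0 0; -0.09 0 0.66 0 0 0; -0.09 0 0.66 0 0 0; -0.1 0 0.66 0 0 0; -0.09 0 0.66 0 0 0; -0.1 0 0.66 0 0 0; 0 0 0 0 0 0'; python3 meas.py 7
```

```text
clock: 9.1
eef_pos: [0.4478, -0.0218, 0.1459]
tool_rot: [0.005, 1.448, -1.52]
wrist_force: [-0.4, 0.2, -0.7]
grip_width: 0.0161
model tip [0.4378 0.1936 0.0821] tilt 15.064706237598521 pose [ 0.44777301 -0.02183083  0.14586752] F [-0.44461021  0.24010243 -0.70807505]
scene -0.3 42 [-0.0058  0.0172]
scene -0.27 56 [-0.0056  0.0161]
scene -0.24 49 [-0.0095  0.0228]
scene -0.21 23 [-0.0082  0.0139]
scene -0.18 59 [-0.0049  0.0151]
scene -0.15 9 [-0.0038  0.0127]
top -0.3 37 [0.0005 0.0164]
top -0.27 65 [0.002  0.0169]
top -0.24 9 [0.0025 0.016 ]
```

View pics/scene_7.png

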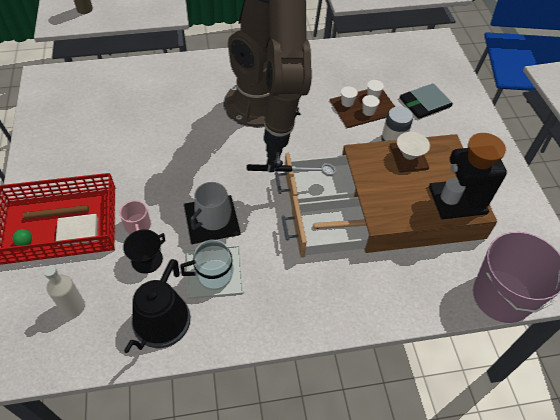

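The bowl is clear of the top's edge, at (329,170). Lifting, then swinging to the steel jug.

Run:
```python
from h import *
y=np.pi/2+.05; th=np.radians(15)
t,q=cur(); t1=t+[0,0,.145]; T=np.array([.507,-.217,.215]); y2=np.radians(30)
w=[tp(y,th,t1)]
for k in (.25,.5,.75,1): w.append(tp(y+(y2-y)*k,th,t1+(T-t1)*k))
p,r=rows(w,mm=22,deg=4)
```

```text
7 rows -> [ 0.4479 -0.0195  0.29  ]
  -0.82 0 0.1 0 0 0; -0.82 0 0.1 0 0 0; -0.82 0 0.1 0 0 0; -0.82 0 0.1 0 0 0; -0.82 0 0.1 0 0 0; -0.83 0 0.1 0 0 0; -0.82 0.01 0.11 -0.001 0 0
5 rows -> [ 0.4065 -0.1176  0.2872]
  0.12 -0.37 0.76 0.035 0 -0.004; 0.12 -0.33 0.78 0.035 0 -0.004; 0.12 -0.28 0.79 0.035 0 -0.004; 0.12 -0.24 0.81 0.034 0 -0.005; 0.12 -0.19 0.82 0.035 0 -0.004
5 rows -> [ 0.3689 -0.1998  0.2844]
  0.11 -0.15 0.7 0.035 0 -0.004; 0.11 -0.11 0.71 0.034 0 -0.004; 0.11 -0.07 0.71 0.035 0 -0.004; 0.11 -0.02 0.72 0.034 0 -0.005; 0.11 0.01 0.71 0.035 0 -0.004
4 rows -> [ 0.3389 -0.2683  0.2815]
  0.12 0.06 0.73 0.043 0 -0.005; 0.12 0.12 0.73 0.043 0 -0.006; 0.12 0.16 0.72 0.044 0 -0.005; 0.11 0.22 0.71 0.043 0 -0.006
4 rows -> [ 0.3203 -0.325   0.2786]
  0.09 0.26 0.53 0.043 0 -0.005; 0.09 0.3 0.51 0.044 0 -0.005; 0.09 0.33 0.49 0.043 0 -0.005; 0.09 0.37 0.46 0.044 0 -0.006
```

```bash
python3 -m jog '-0.82 0 0.1 0 0 0; -0.82 0 0.1 0 0 0; -0.82 0 0.1 0 0 0; -0.82 0 0.1 0 0 0; -0.82 0 0.1 0 0 0; -0.83 0 0.1 0 0 0; -0.82 0 0.1 0 0 0; 0 0 0 0 0 0' && python3 -m jog '0.12 -0.37 0.76 0.035 0 -0.004; 0.12 -0.33 0.78 0.035 0 -0.004; 0.12 -0.28 0.79 0.035 0 -0.004; 0.12 -0.24 0.81 0.034 0 -0.005; 0.12 -0.19 0.82 0.035 0 -0.004'
```

```text
clock: 10.0
eef_pos: [0.4489, -0.0179, 0.2918]
tool_rot: [0.025, 1.449, -1.495]
wrist_force: [0.1, 0.4, -0.5]
grip_width: 0.0162
clock: 10.5
eef_pos: [0.4051, -0.1188, 0.2868]
tool_rot: [-0.002, 1.448, -1.804]
wrist_force: [0.6, 1.0, 0.1]
grip_width: 0.0162
```

```bash
python3 -m jog '0.11 -0.15 0.7 0.035 0 -0.004; 0.11 -0.11 0.71 0.034 0 -0.004; 0.11 -0.07 0.71 0.035 0 -0.004; 0.11 -0.02 0.72 0.034 0 -0.005; 0.11 0.01 0.71 0.035 0 -0.004; 0 0 0 0 0 0'
python3 - <<'E'
from h import *
t,q=cur();print(t,np.degrees(q.as_euler("zyx")),observe()["q"])
T=np.array([.507,-.217,.215]); y=q.as_euler("zyx")[0];y2=np.radians(30);th=np.radians(15)
p,r=rows([tp((y+y2)/2,th,(t+T)/2),tp(y2,th,T)],mm=18,deg=4)
E
```

```text
clock: 11.1
eef_pos: [0.3673, -0.2017, 0.2843]
tool_rot: [0.007, 1.448, -2.071]
wrist_force: [-0.1, 0.4, -1.3]
grip_width: 0.0161
[ 0.47186242 -0.01311069  0.22057702] [ 61.82813393   7.19436267 -13.26642253] [-0.61595879  0.01169141  0.92775837  2.00452069  0.12169657  1.15587214
 -0.24539682]
5 rows -> [ 0.3394 -0.2699  0.2814]
  0.1 0.07 0.58 0.033 0 -0.004; 0.09 0.1 0.57 0.033 0 -0.004; 0.09 0.13 0.57 0.033 0 -0.004; 0.1 0.16 0.56 0.034 0 -0.005; 0.09 0.19 0.55 0.033 0.001 -0.004
4 rows -> [ 0.3201 -0.3249  0.2786]
  0.09 0.24 0.52 0.044 0 -0.005; 0.09 0.28 0.5 0.044 0 -0.005; 0.09 0.32 0.48 0.044 0 -0.006; 0.08 0.35 0.47 0.044 -0.001 -0.005
```

```bash
python3 -m jog '0.1 0.07 0.58 0.033 0 -0.004; 0.09 0.1 0.57 0.033 0 -0.004; 0.09 0.13 0.57 0.033 0 -0.004; 0.1 0.16 0.56 0.034 0 -0.005; 0.09 0.19 0.55 0.033 0.001 -0.004; 0 0 0 0 0 0'; python3 -c "
from h import *
print(observe()['q'].round(3))"; python3 meas.py 8
```

```text
clock: 11.7
eef_pos: [0.34, -0.2698, 0.2814]
tool_rot: [0.002, 1.449, -2.338]
wrist_force: [-1.5, 0.4, -0.7]
grip_width: 0.016
[-0.488  0.083  1.04   1.976  0.052  1.15  -0.239]
model tip [ 0.4899 -0.1147  0.2178] tilt 14.991235752549393 pose [ 0.34003495 -0.26980294  0.2813509 ] F [-1.50769718  0.38161363 -0.66819329]
scene -0.3 23 [-0.007   0.0168]
scene -0.24 19 [0.0025 0.0256]
scene -0.21 74 [-0.0065  0.0202]
scene -0.18 63 [-0.0091  0.0177]
scene -0.15 14 [-0.0081  0.016 ]
top -0.21 32 [0.0042 0.0167]
top -0.18 91 [0.0025 0.016 ]
top -0.15 25 [0.0025 0.0155]
```

View pics/scene_8.png

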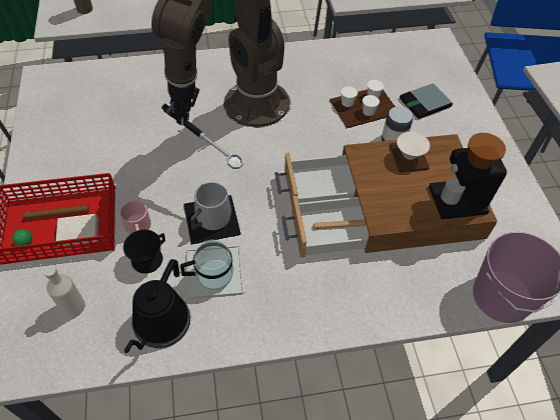

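The spoon is held with its bowl at (235,161), approaching the steel jug at (211,195). All joints are within range. Continuing.

```bash
python3 -m jog '0.09 0.24 0.52 0.044 0 -0.005; 0.09 0.28 0.5 0.044 0 -0.005; 0.09 0.32 0.48 0.044 0 -0.006; 0.08 0.35 0.47 0.044 -0.001 -0.005; 0 0 0 0 0 0; 0 0 0 0 0 0'; python3 -c "
from h import *
print(observe()['q'].round(3))"; python3 meas.py 9
python3 - <<'E'
from h import *
t,q=cur(); X=q.as_matrix()
for n in("scene","top"):
    im=get_image(n);c=im["color"].copy()
    for P,col in ((t+.006*X[:,2],(0,0,255)),([.507,-.217,.126],(0,255,0))):
        u,v=proj(im,P);print(n,u,v);cv2.circle(c,(int(u*1),int(v)),1,col,-1)
    u,v=map(int,proj(im,[.507,-.217,.15]));c=c[max(v-70,0):v+70,u-90:u+90]
    cv2.imwrite(f"pics/{n}_9c.png",cv2.resize(c,None,fx=4,fy=4,interpolation=cv2.INTER_NEAREST))
    P=cloud(im); L=(P-t)@X; m=(abs(L[...,0]+.02)<.05)&(abs(L[...,1])<.05)&(L[...,2]>-.02)&(L[...,2]<.03)
    Q=L[m]; print(m.sum(),"along tip max",np.percentile(Q[:,0],98),"lat",np.percentile(Q[:,1],[2,98]),"z",np.percentile(Q[:,2],[5,50,95]))
    for k in("spoon_tip","steel_jug_rim","steel_jug","spoon"):print(k,[(np.round(a["at"],3).tolist(),round(a["conf"],2)) for a in search_frame(k,im)[:2]])
E
```

```text
clock: 12.4
eef_pos: [0.3225, -0.3221, 0.2784]
tool_rot: [-0.002, 1.448, -2.611]
wrist_force: [0.2, -0.2, -0.7]
grip_width: 0.0163
[-0.343  0.197  1.113  1.925 -0.064  1.162 -0.248]
model tip [ 0.5083 -0.2126  0.2147] tilt 15.044988200833965 pose [ 0.32253819 -0.322096    0.27835587] F [ 0.19549995 -0.19207684 -0.6764833 ]
scene -0.27 12 [-0.0124  0.0182]
scene -0.24 19 [0.0017 0.0223]
scene -0.21 77 [-0.0048  0.0219]
scene -0.18 51 [-0.0065  0.0167]
scene -0.15 14 [-0.0086  0.0184]
top -0.21 72 [0.0038 0.017 ]
top -0.18 99 [0.0021 0.0165]
top -0.15 23 [0.0018 0.0165]
scene 210.00700376934898 174.9757003776713
scene 210.50469999637477 194.0912721740477
234 along tip max -0.004179541715036992 lat [-0.02734917  0.01674008] z [-0.00010081  0.00626608  0.01537318]
spoon_tip [([0.44, -0.252, 0.245], 0.72)]
steel_jug_rim [([0.541, -0.219, 0.074], 0.78), ([0.612, 0.168, 0.037], 0.42)]
steel_jug [([0.539, -0.215, 0.084], 0.59)]
spoon [([0.438, -0.26, 0.25], 0.7), ([0.618, -0.434, 0.045], 0.57)]
top 355.1823526696097 220.85142272445745
top 351.0948227656101 225.6548788227919
318 along tip max -0.006300279947372814 lat [-0.02190456  0.02135311] z [0.00086806 0.00488668 0.01303746]
spoon_tip [([0.441, -0.248, 0.244], 0.77), ([0.635, -0.44, 0.064], 0.73)]
steel_jug_rim [([0.511, -0.216, 0.037], 0.94)]
steel_jug [([0.51, -0.211, 0.038], 0.65), ([0.438, -0.252, 0.246], 0.57)]
spoon [([0.445, -0.256, 0.248], 0.71)]
```

View pics/scene_9c.png

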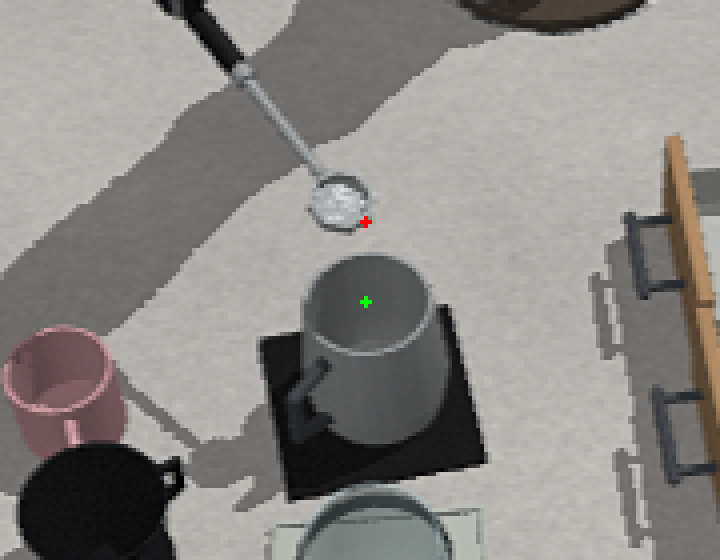

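View pics/top_9c.png

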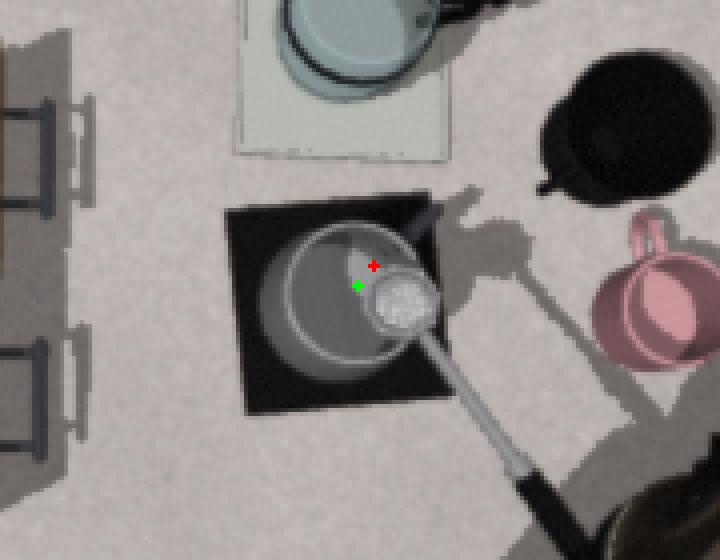

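In both views the bowl is over the jug's mouth: scene bowl crop (340,203) above mouth (368,303), and top bowl (405,300) with mouth (352,292). The marked model tip is about 4 mm beyond the real one. Lowering to about 45 mm above the rim with a small correction.

Run:
```python
from h import *
rows([tp(np.radians(30),np.radians(15),[.511,-.218,.169])],mm=9,deg=3)
```

```text
6 rows -> [ 0.3241 -0.3259  0.2325]
  0.3 0.03 -0.04 0.001 0 0; 0.31 0.02 -0.04 0.001 0 0; 0.3 0.03 -0.04 0.001 0 0; 0.31 0.02 -0.03 0 0 0; 0.3 0.03 -0.04 0.001 0 0; 0.31 0.02 -0.03 0 0 -0.001
```

```bash
python3 -m jog '0.3 0.03 -0.04 0 0 0; 0.31 0.02 -0.04 0 0 0; 0.3 0.03 -0.04 0 0 0; 0.31 0.02 -0.03 0 0 0; 0.3 0.03 -0.04 0 0 0; 0.31 0.02 -0.03 0 0 0; 0 0 0 0 0 0; 0 0 0 0 0 0'; python3 -m jog '0 0 0 0 0 0; 0 0 0 0 0 0; 0 0 0 0 0 0; 0 0 0 0 0 0; 0 0 0 0 0 0'
python3 meas.py 10
python3 - <<'E'
from h import *
t,q=cur(); X=q.as_matrix()
s=observe();print(s["q"].round(3),np.abs(s["dq"]).max())
for n in("scene","top"):
    im=get_image(n);c=im["color"]
    P=cloud(im); L=(P-t)@X; m=(abs(L[...,0]+.02)<.05)&(abs(L[...,1])<.05)&(L[...,2]>-.02)&(L[...,2]<.03)
    W=P[m];i=L[m][:,0]>np.percentile(L[m][:,0],90);print(n,"tip area",np.median(W[i],0),"along max",np.percentile(L[m][:,0],98))
    X_,Y,Z=P[...,0],P[...,1],P[...,2]
    k=(X_>.42)&(X_<.62)&(Y>-.33)&(Y<-.12)&(Z>.112)&(Z<.14);Q=P[k]
    A=np.c_[Q[:,:2],np.ones(len(Q))];cc=np.linalg.lstsq(A,(Q[:,:2]**2).sum(1),rcond=None)[0];print("rim circ",cc[:2]/2,np.sqrt(cc[2]+(cc[:2]**2).sum()/4))
    u,v=map(int,proj(im,[.507,-.217,.15]));c=c[max(v-70,0):v+70,u-90:u+90]
    cv2.imwrite(f"pics/{n}_10c.png",cv2.resize(c,None,fx=4,fy=4,interpolation=cv2.INTER_CUBIC))
    for k in("paddle","mug","dripper","glass_jug"):print(k,[(np.round(a["at"],3).tolist(),round(a["conf"],2)) for a in search_frame(k,im)[:1]])
E
```

```text
clock: 13.8
eef_pos: [0.3239, -0.3261, 0.2324]
tool_rot: [0.001, 1.448, -2.611]
wrist_force: [0.5, 0.0, -0.4]
grip_width: 0.0165
clock: 14.3
eef_pos: [0.3242, -0.3259, 0.2325]
tool_rot: [0.003, 1.449, -2.608]
wrist_force: [0.3, -0.3, -0.3]
grip_width: 0.0162
model tip [ 0.5102 -0.2167  0.1689] tilt 15.017366367548412 pose [ 0.32417085 -0.32592148  0.232526  ] F [ 0.27958107 -0.34165721 -0.30019601]
scene -0.27 7 [-0.0121  0.0154]
scene -0.24 21 [0.0014 0.0218]
scene -0.21 71 [-0.0044  0.0216]
scene -0.18 51 [-0.0057  0.0171]
scene -0.15 13 [-0.0085  0.0174]
top -0.21 61 [0.003  0.0161]
top -0.18 94 [0.0017 0.0164]
top -0.15 19 [0.0008 0.0158]
[-0.267  0.275  1.073  1.987 -0.141  1.055 -0.176] 0.0018863416794265126
scene tip area [ 0.51132532 -0.22347604  0.17925101] along max -0.0036358167965685477
rim circ [ 0.50914222 -0.21863949] 0.048438759937025684
paddle [([0.616, 0.176, 0.038], 0.9)]
mug [([0.482, -0.461, 0.044], 0.78)]
dripper [([0.613, -0.435, 0.045], 0.61)]
glass_jug [([0.728, -0.233, 0.075], 0.61)]
top tip area [ 0.50590553 -0.22158241  0.17935725] along max -0.00598768885248354
rim circ [ 0.50410122 -0.21575987] 0.0487116435529925
paddle [([0.606, 0.171, 0.039], 0.72)]
mug [([0.503, -0.464, 0.028], 0.82)]
dripper [([0.446, -0.256, 0.196], 0.63)]
glass_jug [([0.723, -0.238, 0.062], 0.73)]
```

View pics/scene_10.png

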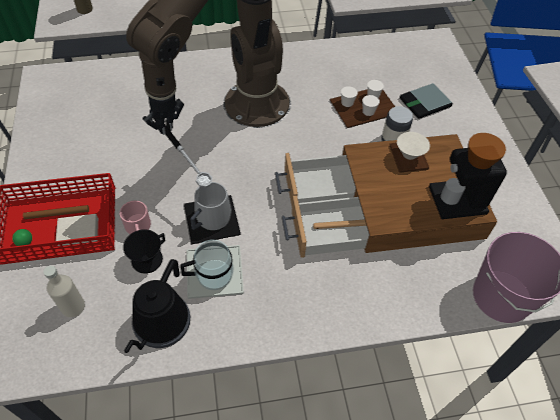

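View pics/top_10c.png

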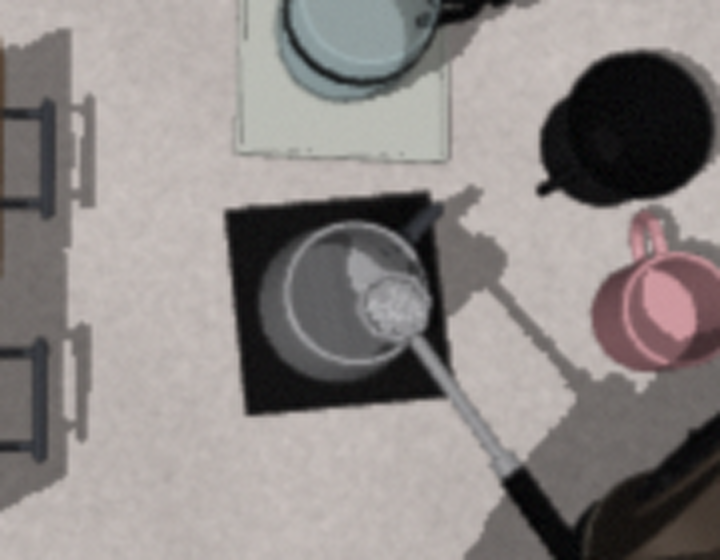

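View pics/scene_10c.png

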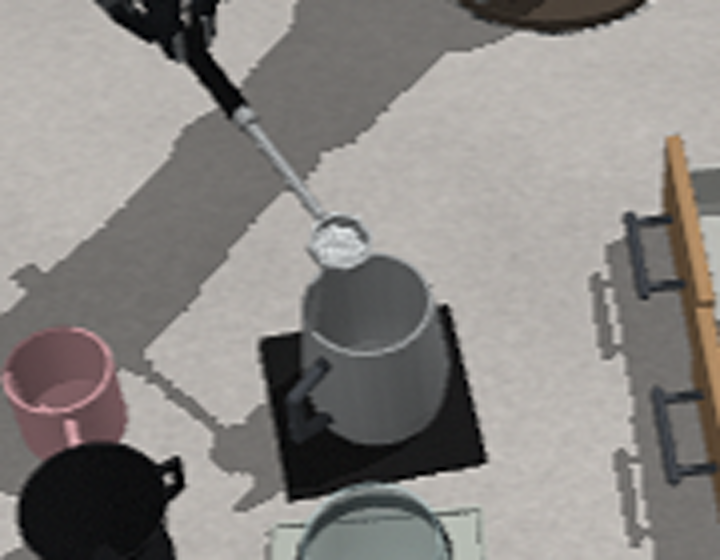

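In both views the bowl is over the steel jug's mouth. Tip and rim centre agree within about 7 mm in each camera, the tip is about 50 mm above the rim, and the arm is still. The paddle and other things have not moved. Handing in.

```bash
python3 -c "
from rig import *
print(sign_off()); s=observe(); print(s['clock'],s['eef_pos'],s['wrist_force'],s['grip_width'])"
```

```text
the job is handed in; nothing more can be done
None
the job is handed in; nothing more can be done
```

The steel jug stood on the black mat, so I used the spoon, which was in the near drawer. I gripped its handle, tipped it 15°, drew it out slantwise under the unit's edge and over the front panel, and swung it to the jug. The job was handed in at about 14.5 s; the hand-in reports no verdict.

Last checks before handing in:
- **Tip position:** about 5–8 mm from the centre of the mouth and about 50 mm above the rim, as measured in each camera.
- **Spoon held:** middle about 0.21 m up by the model, fingers stopped at 16 mm on the handle, arm still, wrist force under 1 N.
- **Other things:** the paddle, glass jug, mug and dripper looked unmoved in the pictures. The steel jug's rim fitted within 1 mm of its first position.

Checks that disagreed:
- The two cameras differ from each other by about 5–6 mm in x, so I compared tip and rim within one camera at a time.
- The real tip lay about 4–6 mm short of my model; I corrected for most of that.
- The finger width read 16 mm, against 18 mm stated for the handle, but the spoon did not slip in the grip.
- The networks' point for the spoon tip fell about mid-spoon, and one dripper report from the top camera landed on the spoon. I left both out.

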